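# Switch off the stirring place that was left on

### The arm

A 7-joint arm with a two-finger parallel gripper is mounted at the origin on the work surface. World frame = base frame: x ahead of the robot, y to its left, z up, the work surface at z = 0. Lengths are in mm, angles in rad, forces in N, time in s.
With the tool pointing down it reaches from about 400 to 850 mm from the base axis. Payload 10.4 kg.
Tool frame: the origin (TCP) lies at the very end of the fingers, on their centre line; the grasp point (between the pads) lies 19 mm behind it; z points along the fingers, y is the line along which they close (so a half turn about z gives the same grasp; the last joint's range is limited). The gripper opens to 85 mm and grips with 20 to 120 N. Pads are 22 mm wide; open, the fingers measure 114 mm over their backs; the gripper's body (76 mm by 85 mm) begins 54 mm behind the grasp point. The pads swing forward as they close: fully open they stand 13 mm farther back than shut.
Start: joints at [-1.25, 0.332, -0.065, 1.46, 0.022, 1.35, -0.088], TCP at [210.655, 588.452, 231.338] pointing down, gripper open.
Joint ranges: [-2.6, 2.6], [-0.5, 2.12], [-1.47, 1.34], [0.16, 2.42], [-1.27, 4.41], [0.06, 2.06], [-2.6, 2.6]. Speed limits (rad/s): [2.22, 2.22, 2.79, 2.79, 3.14, 3.14, 3.14].

### API

Orientations are given as a rotation vector (axis times angle).
In Python, from plant import bot gives the robot as it stands. The module is installed in compiled form; this text tells all that it offers.
- The arm moves only by the tool step_arm, never from a script. Its argument "steps" is a list of rows, each a list of 7 numbers: the shift along the tool's x, y, z normalised to -1 to 1, where 1 is 20 cm, then the turn, a rotation vector about the tool's x, y, z normalised to -1 to 1, where 1 is 30 degrees, then the finger opening in mm, from 0 to 85.4. In form: [[x, y, z, ax, ay, az, hand], ...]. A call has exactly 8 rows; each row is the pose to reach, as a shift and turn from the pose commanded when the call began, along the tool's axes at that moment; what a row does not reach only later rows make up. A row lasts 1/12 s, in which the tool goes at most 41.7 mm and 7.16 degrees, less where a joint would pass 70% of its speed; a pose out of reach is approached as far as the arm can. A call with a number of a shift or a turn outside -1 to 1 is refused whole. A call with a gripper value outside its range is refused whole. The fingers move at their own pace and stop on an object; the grip force is fixed at half the most. Time passes only in rows, so rows that repeat a pose let the fingers close, or fill a call up. It gives the time, the measured TCP pose, the force, the opening and the grip force at its end, in the units of the state.
- bot.get_obs(): the state, without advancing time (a new reading comes with each control period).
- bot.grab_frame(name): name is "side" or "top" or "wrist"; returns the picture (420x560x3 uint8, blue, green, red); there is no depth.
- bot.camera_model(name): a dict with "fx", "fy", "cx", "cy" (pixels), "rvec" (rotation vector, rad) and "tvec" (3), from world to camera coordinates, as OpenCV has them. Camera axes: x right, y down, z forward; pixel columns grow to the right and rows downward; lengths in mm; the calibration is good to about 2 mm. A picture is of the moment at which its call begins: read the wrist's pose just before it. camera_model takes no time and is no camera call; for the wrist camera it gives the pose at the moment of the call.
- bot.close_job(): hands the job in; it is judged then, once.
The state is a dict: "clock": time; "q": joint angles; "qvel": joint speeds; "effort": joint torques, N m; "tcp_pos": TCP position; "eef_rot": TCP orientation; "ft_force": force on the tool from outside, world axes, zero at the start; "ft_torque": the same for the moment, N m; "finger_gap": opening from 0.0 (shut) to 1.0 (fully open); "finger_force": force on a finger pad.
Only numpy, scipy, OpenCV 4.12 (cv2) and the standard library are available. Lean on these libraries where they do the work, as an engineer would, in place of code of your own. Each camera call takes 0.05 s, during which the arm holds its last target. There are 200 camera calls.

### The job

One of the four push keys of the magnetic stirrer was left latched down: find it, for instance by tapping each key lightly with the fingertips (the latched one meets the finger about 3 mm lower than the rest), then press that key firmly in and let go, so that all four keys stand up. Touch the keys that are already up only lightly, never pushing one in so far (about 5 mm) that it would switch its place on, and leave the glassware, the tip box and the bottle where they stand.

Things in the scene. Friction and masses are not known exactly. Their poses are not given: they have to be found in the camera images.
- stirrer: Four-place magnetic stirrer: white box 320 mm deep (x), 262 mm wide (y), 65 mm high, fixed to the bench, turned up to 0.35 rad. Origin: centre of its underside, on the bench; z up, x from its control strip to its back, away from the robot. Four flat round steel stirring places, 104 mm across and 3 mm high, lie on top; its black control strip runs along the top edge nearest the robot.
- key_row (a point): Middle of the key row, on the control strip's surface 65 mm above the bench, 122 mm before the stirrer's origin; axes as the stirrer's. Four identical keys stand along y at -57, -19, +19 and +57 mm from here, each in a collar 2 mm high, 32 x 28 mm. A fixed knob, 26 mm across and 13 mm high, stands at y = -107 mm.
- key_a_top (a point): Key a, one of four identical white push keys: plain cap 24 mm (stirrer's x) x 20 mm (y), sprung upwards. Which of a, b, c, d stands where in the row differs every time. This point, the middle of the cap's upper face, moves with it: 12 mm above the strip (77 mm above the bench) when up, 8.7 mm when latched, 4.8 mm when fully home. The cap yields from 2.5 N on; fully home takes about 6 N.
- key_b_top (a point): Key b, middle of its cap's upper face; like key a. A latched key lets go when pushed to about 6 mm above the strip (nearly 4 N), and rises fully when the finger leaves it. A key that is up must stay higher than 7 mm above the strip: lower would switch its place on.
- key_c_top (a point): Key c, middle of its cap's upper face; like key a.
- key_d_top (a point): Key d, middle of its cap's upper face; like key a.
- beaker: Glass beaker 62 mm across, 75 mm high, standing on the back left stirring place; origin in the middle of its underside. To be left alone.
- flask: Conical glass flask 68 mm across, 96 mm high, on the back right stirring place; origin in the middle of its underside. To be left alone.
- tip_box: White pipette-tip box with clear lid, 85 x 122 mm, 62 mm high, on the bench to the left of the stirrer; origin in the middle of its underside. To be left alone.
- reagent: Amber reagent bottle 64 mm across, 130 mm high, on the bench to the right of the stirrer; origin in the middle of its underside. To be left alone.

How it is judged:
By the outcome, as a careful person would: the job done as asked, in the order asked, and still so for the second after the job is handed in, with the robot touching nothing.
It also fails if it takes over 45 s, if anything falls off the work surface, if the arm or the gripper's body presses on something with over 40 N, if the wrist force passes 120 N, or if a joint passes its speed limit or range.

## Working session

There is one attempt and no reset: what is moved stays moved. The work goes in short steps, Python scripts to look and compute and a tool call to move; the robot and the scene stay as the last step left them, time stands still between calls to the robot, and variables do not carry over. Pictures are saved under pics/ and viewed, at most 10 in all, crops included, and the job is handed in when it is done.

Besides the shell and the picture viewer there is one more tool, called after "Emit:" as name(argument=value, ...) on one line, values as JSON. step_arm: Moves the arm, as the interface text tells. Scaled input: -1 to 1 covers 20 cm each way for a shift and 30 degrees each way for a turn. Its arguments: {"type":"object","properties":{"steps":{"type":"array"}},"required":["steps"]}

```bash
mkdir -p pics
python3 - <<'E'
from plant import bot
import cv2
o=bot.get_obs();print({k:o[k] for k in('clock','tcp_pos','eef_rot','finger_gap','ft_force')})
for n in('top','side'):
    f=bot.grab_frame(n);cv2.imwrite(f'pics/{n}0.png',f);print(n,bot.camera_model(n))
E
```

```text
{'clock': 0.0, 'tcp_pos': array([210.51822548, 588.06232459, 230.50060744]), 'eef_rot': array([-5.37320364e-01, -3.09509226e+00,  2.30424516e-03]), 'finger_gap': 1.0003681618547882, 'ft_force': array([ 0.78325996, -0.12195374, -0.30705763])}
top {'fx': 486.40081102926354, 'fy': 486.40081102926354, 'cx': 277.0367615637876, 'cy': 207.74797993256507, 'rvec': array([ 2.13335608, -2.16515701,  0.17939607]), 'tvec': array([ 46.05446752, 649.4417589 , 887.95146833])}
side {'fx': 528.1442958707104, 'fy': 528.1442958707104, 'cx': 274.9739067227739, 'cy': 208.60064598452593, 'rvec': array([ 2.36797089, -0.15655594,  0.07930077]), 'tvec': array([-635.38843834,  147.11001092,  946.14112528])}
```

View pics/top0.png

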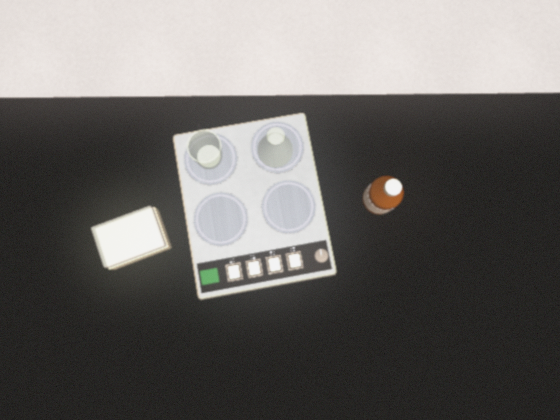

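View pics/side0.png

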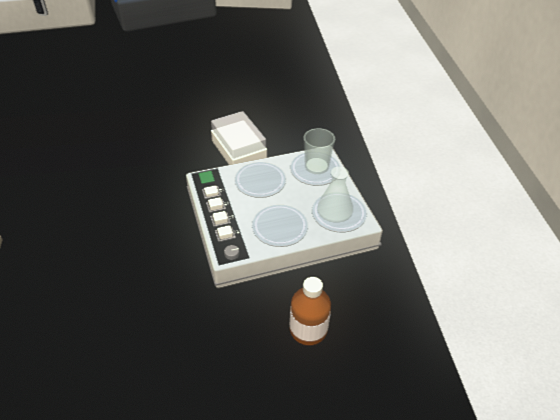

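The top view shows the keys at about (233,272), (254,268), (274,265) and (295,261), with the knob at (321,256) and the display at (209,276). The side view agrees. Next I'll get world positions for the keys.

```bash
cat > h.py <<'E'
import cv2,numpy as np
from scipy.spatial.transform import Rotation as R
def ray(m,uv,z):
    Rm=R.from_rotvec(m['rvec']).as_matrix();c=-Rm.T@m['tvec']
    d=Rm.T@np.array([(uv[0]-m['cx'])/m['fx'],(uv[1]-m['cy'])/m['fy'],1.])
    return c+d*(z-c[2])/d[2]
def blobs(f,box,thr,amin,amax):
    x0,y0,x1,y1=box;g=cv2.cvtColor(f,cv2.COLOR_BGR2GRAY)[y0:y1,x0:x1]
    n,l,s,c=cv2.connectedComponentsWithStats((g>thr).astype('uint8'))
    return [(c[i]+[x0,y0],s[i,2:5]) for i in range(1,n) if amin<s[i,4]<amax]
E
python3 - <<'E'
from h import *
from plant import bot
for n,pts in(('top',[(233,272),(254,268),(274,265),(295,261)]),('side',[(212,191),(216,204),(221,218),(225,233)])):
    f=cv2.imread(f'pics/{n}0.png');m=bot.camera_model(n)
    P=[]
    for p in pts:
        b=blobs(f,(p[0]-10,p[1]-9,p[0]+11,p[1]+10),200,30,400)
        if b:
            b=max(b,key=lambda t:t[1][2]);P.append(ray(m,b[0],76));print(n,b[0].round(1),b[1],P[-1].round(1))
    P=np.array(P);d=np.diff(P,axis=0);print(np.linalg.norm(d[:,:2],axis=1),np.arctan2(*(P[0]-P[-1])[:2])*-1, P.mean(0))
o=bot.get_obs();print(R.from_rotvec(o['eef_rot']).as_matrix().round(3),o['tcp_pos'])
E
```

```text
top [233.4 271.5] [ 12  14 146] [529.  118.6  76. ]
top [253.7 267.6] [ 13  14 148] [535.4  81.4  76. ]
top [274.1 263.8] [ 13  14 146] [541.8  43.9  76. ]
top [294.4 260.1] [ 13  14 143] [548.    6.5  76. ]
[37.74245682 38.10158863 37.84088176] 0.16783476147668785 [538.54947277  62.61323272  76.        ]
side [210.8 190. ] [ 14  10 101] [530.5 115.9  76. ]
side [215.  202.1] [ 15  10 104] [536.8  81.8  76. ]
side [219.8 215.9] [ 15  11 112] [543.4  44.6  76. ]
side [224.5 230.7] [ 16  11 120] [549.5   6.9  76. ]
[34.66674122 37.81761909 38.19163881] 0.17207138082445225 [540.07180166  62.29057211  76.        ]
[[-0.941  0.337 -0.   ]
 [ 0.337  0.941 -0.001]
 [-0.    -0.001 -1.   ]] [210.5632155  588.11898381 230.62932278]
```

Both views agree to about 2 mm on the row: 38 mm pitch and yaw about 0.17. I'll approach with the fingers shut and turned with the arm, so the 22 mm pad width runs along the row.

Emit:
step_arm(steps=[[-1,-0.77,0,0,0,1,0],[-1,-0.77,0,0,0,1,0],[-1,-0.77,0,0,0,1,0],[-1,-0.77,0,0,0,1,0],[-1,-0.77,0,0,0,1,0],[-1,-0.77,0,0,0,1,0],[-1,-0.77,0,0,0,1,0],[-1,-0.77,0,0,0,1,0]])

```text
clock: 0.77
tcp_pos: [348.8, 373.6, 231.4]
eef_rot: [1.327, 2.847, 0.0]
ft_force: [-0.8, 0.8, -0.1]
finger_gap: 0.002
finger_force: 0.0
```

```bash
cat >> h.py <<'E'
def plan(bot,t,yaw=np.radians(9.7)):
    o=bot.get_obs();Rm=R.from_rotvec(o['eef_rot']).as_matrix()
    y=np.array([np.cos(yaw),np.sin(yaw),0]);z=np.array([0,0,-1.]);T=np.c_[np.cross(y,z),y,z]
    print('t',round(o['clock'],2),'tcp',o['tcp_pos'].round(2),'F',o['ft_force'].round(2),'gap',round(o['finger_gap'],2))
    print('shift',(Rm.T@(np.array(t)-o['tcp_pos'])/200).round(4),'turn',np.degrees(R.from_matrix(Rm.T@T).as_rotvec()).round(2)/30)
E
python3 -c "
from h import *
from plant import bot
plan(bot,[536,81.5,130])"
```

```text
t 0.77 tcp [348.82 373.64 231.43] F [-0.76  0.76 -0.1 ] gap 0.0
shift [-1.7204 -0.2223  0.5075] turn [3.33333333e-04 3.33333333e-04 1.01033333e+00]
```

Emit:
step_arm(steps=[[-1,-0.15,0.2,0,0,1,0],[-1,-0.15,0.2,0,0,1,0],[-1,-0.15,0.2,0,0,1,0],[-1,-0.15,0.2,0,0,1,0],[-1,-0.15,0.2,0,0,1,0],[-1,-0.15,0.2,0,0,1,0],[-1,-0.15,0.2,0,0,1,0],[-1,-0.15,0.2,0,0,1,0]])

```text
clock: 1.43
tcp_pos: [453.0, 205.6, 191.1]
eef_rot: [-2.01, -2.414, 0.0]
ft_force: [0.2, -0.2, 0.6]
finger_gap: -0.001
finger_force: 0.0
```

```bash
python3 -c "
from h import *
from plant import bot
plan(bot,[529.7,118.3,100])
f=bot.grab_frame('wrist');cv2.imwrite('pics/w1.png',f)"
```

```text
t 1.43 tcp [452.95 205.64 191.11] F [ 0.16 -0.24  0.59] gap -0.0
shift [-0.4991  0.2987  0.4553] turn [-0.001      -0.00066667  0.024     ]
```

View pics/w1.png

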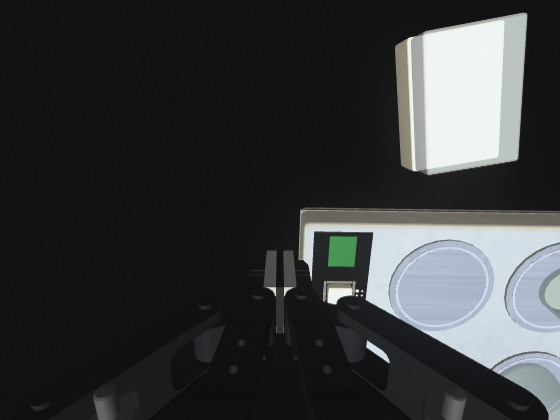

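The wrist view shows the stirrer's left edge at (300,210), the display at (343,251) and the leftmost key just right of the fingers at (340,293). The stirrer's edges run square to the tool, so the yaw is right. Moving above the leftmost key.

Emit:
step_arm(steps=[[-0.5,0.3,0.2,0,0,0.02,0],[-0.5,0.3,0.3,0,0,0.02,0],[-0.5,0.3,0.455,0,0,0.02,0],[-0.5,0.3,0.455,0,0,0.02,0],[-0.5,0.3,0.455,0,0,0.02,0],[-0.5,0.3,0.455,0,0,0.02,0],[-0.5,0.3,0.455,0,0,0.02,0],[-0.5,0.3,0.455,0,0,0.02,0]])

```text
clock: 2.15
tcp_pos: [530.6, 118.8, 101.6]
eef_rot: [2.022, 2.404, 0.004]
ft_force: [0.9, -0.3, -0.2]
finger_gap: 0.003
finger_force: 0.0
```

```bash
python3 -c "
from h import *
from plant import bot
plan(bot,[529.7,118.3,75])
f=bot.grab_frame('wrist');cv2.imwrite('pics/w2.png',f)
print(bot.get_obs()['tcp_pos'])"
```

```text
t 2.15 tcp [530.6  118.78 101.62] F [ 0.89 -0.34 -0.16] gap 0.0
shift [-0.0018 -0.0051  0.1331] turn [ 0.00366667 -0.00266667  0.006     ]
[530.66007994 118.4789261  101.63495607]
```

View pics/w2.png

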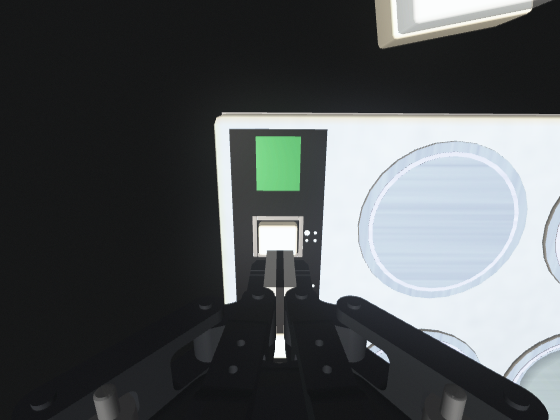

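The shut fingertips (280,255) are centred on the key (279,237) across the strip. I'll lower carefully to about 85 mm first, which also checks where the shut fingers really end.

Emit:
step_arm(steps=[[0,0,0.03,0,0,0,0],[0,0,0.06,0,0,0,0],[0,0,0.07,0,0,0,0],[0,0,0.08,0,0,0,0],[0,0,0.09,0,0,0,0],[0,0,0.1,0,0,0,0],[0,0,0.1,0,0,0,0],[0,0,0.1,0,0,0,0]])

```text
clock: 2.87
tcp_pos: [530.4, 116.5, 80.2]
eef_rot: [-2.026, -2.401, 0.0]
ft_force: [0.8, -0.2, -0.5]
finger_gap: 0.001
finger_force: 0.0
```

```bash
python3 -c "
from h import *
from plant import bot
plan(bot,[529.7,118.3,75.5])
"
```

```text
t 2.87 tcp [530.44 116.45  80.24] F [ 0.84 -0.17 -0.46] gap 0.0
shift [ 0.0097 -0.0021  0.0237] turn [-0.00033333 -0.          0.        ]
```

Emit:
step_arm(steps=[[0,0,0.005,0,0,0,0],[0,0,0.01,0,0,0,0],[0,0,0.015,0,0,0,0],[0,0,0.02,0,0,0,0],[0,0,0.023,0,0,0,0],[0,0,0.023,0,0,0,0],[0,0,0.023,0,0,0,0],[0,0,0.023,0,0,0,0]])

```text
clock: 3.53
tcp_pos: [530.5, 116.5, 75.7]
eef_rot: [-2.026, -2.401, -0.0]
ft_force: [-0.3, 0.9, 0.3]
finger_gap: -0.006
finger_force: 0.0
```

```bash
python3 -c "
from h import *
from plant import bot
plan(bot,[529.7,118.3,75.5])
"
```

```text
t 3.53 tcp [530.46 116.47  75.72] F [-0.34  0.88  0.27] gap -0.01
shift [ 0.0096 -0.0022  0.0011] turn [ 0. -0.  0.]
```

Nothing at 75.7, so this one may be latched or the height may be a little off. I'll go 1 mm lower.

Emit:
step_arm(steps=[[0,0,0.002,0,0,0,0],[0,0,0.004,0,0,0,0],[0,0,0.006,0,0,0,0],[0,0,0.006,0,0,0,0],[0,0,0.006,0,0,0,0],[0,0,0.006,0,0,0,0],[0,0,0.006,0,0,0,0],[0,0,0.006,0,0,0,0]])

```text
clock: 4.2
tcp_pos: [530.5, 116.5, 74.5]
eef_rot: [-2.026, -2.401, -0.0]
ft_force: [-0.6, -1.0, 0.1]
finger_gap: 0.0
finger_force: 0.0
```

```bash
python3 -c "
from h import *
from plant import bot
plan(bot,[529.7,118.3,74.5])
"
```

```text
t 4.2 tcp [530.45 116.5   74.51] F [-0.6  -1.    0.06] gap 0.0
shift [ 0.0095 -0.0022  0.0001] turn [ 0.         -0.00033333  0.        ]
```

Still free at 74.5, so this is a strong candidate for the latched key. I'll check the reference height on its neighbour.

Emit:
step_arm(steps=[[0,0,-0.06,0,0,0,0],[-0.05,0,-0.06,0,0,0,0],[-0.12,0,-0.06,0,0,0,0],[-0.177,0,-0.06,0,0,0,0],[-0.177,0,-0.06,0,0,0,0],[-0.177,0,-0.04,0,0,0,0],[-0.177,0,-0.02,0,0,0,0],[-0.177,0,-0.02,0,0,0,0]])

```text
clock: 4.87
tcp_pos: [535.7, 82.3, 77.4]
eef_rot: [-2.024, -2.402, 0.002]
ft_force: [-0.2, 0.1, -0.2]
finger_gap: -0.001
finger_force: 0.0
```

Emit:
step_arm(steps=[[0,0,0.005,0,0,0,0],[0,0,0.008,0,0,0,0],[0,0,0.011,0,0,0,0],[0,0,0.014,0,0,0,0],[0,0,0.014,0,0,0,0],[0,0,0.014,0,0,0,0],[0,0,0.014,0,0,0,0],[0,0,0.014,0,0,0,0]])

```text
clock: 5.53
tcp_pos: [536.6, 81.8, 75.9]
eef_rot: [2.025, 2.401, 0.001]
ft_force: [-2.0, 2.1, 3.0]
finger_gap: 0.0
finger_force: 1.6
```

```bash
python3 -c "
from h import *
from plant import bot
plan(bot,[536,81.5,75])
"
```

```text
t 5.53 tcp [536.58  81.79  75.88] F [-2.02  2.1   3.03] gap 0.0
shift [-0.0009 -0.0031  0.0044] turn [ 0.001      -0.00066667  0.00033333]
```

Key 2 meets the finger at 75.9 mm with 3 N, so it is up and the height calibration is good. Key 1 was free at 74.5 mm, so the leftmost key is the latched one. Going back to press it.

Emit:
step_arm(steps=[[0,0,-0.06,0,0,0,0],[0.05,0,-0.06,0,0,0,0],[0.12,0,-0.06,0,0,0,0],[0.186,0,-0.06,0,0,0,0],[0.186,-0.003,-0.06,0,0,0,0],[0.186,-0.003,-0.04,0,0,0,0],[0.186,-0.003,-0.01,0,0,0,0],[0.186,-0.003,-0.01,0,0,0,0]])

```text
clock: 6.2
tcp_pos: [529.0, 117.1, 76.4]
eef_rot: [-2.027, -2.4, 0.003]
ft_force: [0.0, -0.7, 0.2]
finger_gap: 0.001
finger_force: 0.0
```

Emit:
step_arm(steps=[[0,0,0.005,0,0,0,0],[0,0,0.01,0,0,0,0],[0,0,0.015,0,0,0,0],[0,0,0.02,0,0,0,0],[0,0,0.02,0,0,0,0],[0,0,0.02,0,0,0,0],[0,0,0.02,0,0,0,0],[0,0,0.02,0,0,0,0]])

```text
clock: 6.87
tcp_pos: [529.7, 117.9, 73.9]
eef_rot: [2.026, 2.401, 0.0]
ft_force: [-0.0, -1.5, 2.6]
finger_gap: 0.0
finger_force: 1.3
```

```bash
python3 -c "
from h import *
from plant import bot
plan(bot,[529.7,118.3,70])
"
```

```text
t 6.87 tcp [529.68 117.9   73.89] F [-0.04 -1.48  2.57] gap 0.0
shift [0.0019 0.0004 0.0194] turn [ 0.00033333  0.         -0.00033333]
```

Contact is at 73.9 mm, the latched height. Pressing firmly.

Emit:
step_arm(steps=[[0,0,0.005,0,0,0,0],[0,0,0.01,0,0,0,0],[0,0,0.014,0,0,0,0],[0,0,0.018,0,0,0,0],[0,0,0.02,0,0,0,0],[0,0,0.02,0,0,0,0],[0,0,0.02,0,0,0,0],[0,0,0.02,0,0,0,0]])

```text
clock: 7.53
tcp_pos: [529.7, 118.0, 69.9]
eef_rot: [2.026, 2.401, 0.0]
ft_force: [-1.1, -2.5, 6.2]
finger_gap: 0.003
finger_force: 3.2
```

The key is home at 69.9 mm with 6.2 N. I'll let go straight up, then tap lightly to confirm it stands up. Commanded z is near 69, so +0.034 comes back to about 76.

Emit:
step_arm(steps=[[0,0,-0.02,0,0,0,0],[0,0,-0.04,0,0,0,0],[0,0,-0.07,0,0,0,0],[0,0,-0.07,0,0,0,0],[0,0,-0.07,0,0,0,0],[0,0,-0.07,0,0,0,0],[0,0,-0.07,0,0,0,0],[0,0,-0.07,0,0,0,0]])

```text
clock: 8.2
tcp_pos: [529.3, 118.2, 83.4]
eef_rot: [-2.025, -2.401, 0.001]
ft_force: [0.1, 0.7, -0.5]
finger_gap: 0.001
finger_force: 0.0
```

Emit:
step_arm(steps=[[0,0,0.01,0,0,0,0],[0,0,0.02,0,0,0,0],[0,0,0.03,0,0,0,0],[0,0,0.034,0,0,0,0],[0,0,0.038,0,0,0,0],[0,0,0.038,0,0,0,0],[0,0,0.038,0,0,0,0],[0,0,0.038,0,0,0,0]])

```text
clock: 8.87
tcp_pos: [529.5, 118.1, 76.2]
eef_rot: [-2.026, -2.401, -0.0]
ft_force: [-1.6, 0.5, 2.0]
finger_gap: 0.002
finger_force: 1.5
```

The finger meets it at 76.2 mm with 2 N, so the key now stands up. Retreating.

Emit:
step_arm(steps=[[0,0,-0.05,0,0,0,0],[0,0,-0.15,0,0,0,0],[0,0,-0.3,0,0,0,0],[0,0,-0.5,0,0,0,0],[0,0,-0.5,0,0,0,0],[0,0,-0.5,0,0,0,0],[0,0,-0.5,0,0,0,0],[0,0,-0.5,0,0,0,0]])

```text
clock: 9.53
tcp_pos: [528.9, 118.0, 175.2]
eef_rot: [-2.025, -2.401, 0.002]
ft_force: [-0.2, 0.2, -0.6]
finger_gap: -0.001
finger_force: 0.0
```

```bash
python3 -c "
from plant import bot
print(bot.get_obs()['tcp_pos'],bot.get_obs()['ft_force']);print(bot.close_job())"
```

```text
[528.89392179 118.0216837  175.18279778] [-0.22183365  0.152677   -0.55387507]
the job is handed in; nothing more can be done
None
```

The latched key was the leftmost one (y = +57 mm): I pressed it home and let go, a light tap then met it at the up height, and the job was handed in at about 9.5 s; the two right-hand keys were never touched or tapped.

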